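Fill the knob jar through the spring-gate funnel

ROBOT

A 6-joint arm with a two-finger parallel gripper is mounted at the origin on the work surface. World frame = base frame: x ahead of the robot, y to its left, z up, the work surface at z = 0. Lengths are in m, angles in rad, forces in N, time in s.
With the tool pointing down it reaches from about 0.35 to 0.975 m from the base axis. Payload 4.9 kg.
Tool frame: the origin (TCP) lies midway between the tips of the shut fingers; the grasp point (between the pads) lies 19 mm behind it; z points along the fingers, y is the line along which they close (so a half turn about z gives the same grasp; the last joint's range is limited). The gripper opens to 85 mm and grips with 20 to 120 N. Pads are 22 mm wide; open, the fingers measure 114 mm over their backs; the gripper's body (76 mm by 85 mm) begins 54 mm behind the grasp point. The pads swing forward as they close: fully open they stand 13 mm farther back than shut.
Start: joints at [-1.405, 0.053, 1.613, -0, 1.476, -0.119], TCP at [0.176, -0.6, 0.231] pointing down, gripper open.
Joint ranges: [-3.01, 3.01], [-1.01, 2.22], [0.06, 2.58], [-1.02, 4.17], [0.09, 2.62], [-3.14, 3.14]. Speed limits (rad/s): [2.57, 2.57, 3.14, 3.14, 3.14, 3.14].

INTERFACE

Orientations are given as a rotation vector (axis times angle).
In Python, from station import ctrl, optics, job gives the robot as it stands.
- The arm moves only by the shell command python3 -m jog 'ROWS' [OPENING] [FORCE]. ROWS is JSON, a list of rows, each a list of 2 entries, a list of its own where there are three numbers: the shift along the tool's x, y, z in m, then the turn, a rotation vector about the tool's x, y, z in rad. A call has 1 to 5 rows; each row is the pose to reach, as a shift and turn from the pose commanded when the call began, along the tool's axes at that moment; what a row does not reach only later rows make up. A row lasts 1/10 s, in which the tool goes at most 50 mm and 8.59 degrees, less where a joint would pass 70% of its speed; a pose out of reach is approached as far as the arm can. A call with a gripper value outside its range is refused whole. OPENING is the opening, from 0 (shut) to 1 (fully open), set as the call begins (- or left out, the last holds). The fingers move at their own pace and stop on an object; FORCE is the grip in N (left out, the last holds). Time passes only in rows, so rows that repeat a pose let the fingers close. It gives the time, the measured TCP pose, the force, the opening and the grip force at its end, in the units of the state.
- ctrl.get_obs(): the state, without advancing time (a new reading comes with each control period).
- optics.get_image(name): name is "scene" or "top"; returns a dict with "image" (420x560x3 uint8, blue, green, red), "fx", "fy", "cx", "cy" (pixels), "D" ([k1, k2, p1, p2, k3] as OpenCV has them; the pictures are not rectified), "rvec" (rotation vector, rad) and "tvec" (3), from world to camera coordinates, as OpenCV has them. Camera axes: x right, y down, z forward; pixel columns grow to the right and rows downward; lengths in m; the calibration is good to about 2 mm. A picture is of the moment at which its call begins. There is no depth.
- job.finish_job(): hands the job in; it is judged then, once.
The state is a dict: "t": time; "q": joint angles; "dq": joint speeds; "effort": joint torques, N m; "tool_pos": TCP position; "tool_rot": TCP orientation; "contact_force": force on the tool from outside, world axes, zero at the start; "wrist_torque": the same for the moment, N m; "opening": finger opening in m; "grip_force": force on a finger pad.
Only numpy, scipy, OpenCV 4.12 (cv2) and the standard library are available. Lean on these libraries where they do the work, as an engineer would, in place of code of your own. Each camera call takes 0.05 s, during which the arm holds its last target. There are 200 camera calls.

TASK

Tip all four brown wooden ball knobs from the white tray into the funnel while its slide is shut, and put the empty tray back flat on the cork mat, lined up with it. Then pull the orange slide pull all the way out to its stop and hold it until all four knobs have dropped into the jar below, and let the slide go fully shut again. Leave the jar standing in its place and leave the hex key and the two corner blocks where they lie.

Things in the scene. Friction and masses are not known exactly. Their poses are not given: they have to be found in the camera images.
- stand: cream filling stand, fixed, on the left or right. Origin: underside centre of its 130 x 130 x 8 mm base, below the funnel's axis; z up; front (pull side) is -x. Round funnel: rim 172 mm up, mouth 154 mm outer, 146 inner diameter, cone down to a straight neck of 64 mm inner diameter 104 to 120 mm up, closed below by the slide plate. Cheeks at y = +-60 mm carry it; the jar stands beneath
- funnel_mouth (a point): centre of the funnel's mouth, level with its rim (172 mm above the platform)
- slide (a joint): spring slide plate under the funnel: 0 = shut (fully in), 0.068 m = out at its stop. Moves along the stand's -x. The spring pulls it shut with 2 N at the start, 5 N at the stop; let go, it shuts by itself in under a second. Knobs in the funnel fall into the jar only when it is drawn out
- pull_grip (a point): grip point in the slide's orange upright pull; moves with it. The pull is a block 16 mm thick along the stand's x, 40 mm wide along y, 98 to 160 mm above the platform; this point is at 145 mm, mid-block. Shut, it is 125 mm in front (-x) of the funnel's axis; 40 mm free between it and the rim. Grip from above, across either direction
- jar: clear plastic jar, loose, standing on the stand's base between four 6 mm stops under the slide: 77 mm outer diameter, 70 mm inner, 80 mm high, 4 mm floor; origin: centre of its underside, z up. It need not be touched
- mat: cork mat, fixed, 220 (x) x 130 (y) x 4 mm, origin centre of its underside, at the height of the platform
- tray: white pouring tray, 171 x 76 mm, 0.22 kg, flat underside, lying on the mat. Origin: on the underside, 80 mm from the rear end; z up, +x to the nose. Trough x = -34 to 90 mm, 68 mm wide inside, walls 34 mm high, floor 4 mm up; from x = 50 mm a 15 degree ramp rises to the open nose: knobs roll out when tipped nose-down over 15 degrees; 45 empties it
- tray_grip (a point): grip point in the tray's green upright grip, a 22 x 22 mm square post 2 to 88 mm high behind the trough, at x = -62 mm in the tray's frame; this point is 68 mm above the tray's underside; moves with the tray
- tray_nose (a point): middle of the tray's nose edge, where the knobs roll off: x = 90 mm, 15 mm above the underside in the tray's frame
- hex_key: aluminium hex key, 118 x 48 mm, 8 mm thick, lying flat near the middle; leave alone
- block_a: birch corner block, L-shaped, 75 x 75 x 40 mm, on the left; leave alone
- block_b: birch corner block, L-shaped, 75 x 75 x 40 mm, on the right; leave alone
- knob1: brown wooden ball knob 1 of 4, a 26 mm ball of 16 g with a brass insert, loose in the tray; origin: its centre. Rolls freely
- knob2: brown wooden ball knob 2 of 4, a 26 mm ball of 16 g with a brass insert, loose in the tray; origin: its centre. Rolls freely
- knob3: brown wooden ball knob 3 of 4, a 26 mm ball of 16 g with a brass insert, loose in the tray; origin: its centre. Rolls freely
- knob4: brown wooden ball knob 4 of 4, a 26 mm ball of 16 g with a brass insert, loose in the tray; origin: its centre. Rolls freely
Not all that is in view belongs to the job. Leave any black or pink look-alike of the stand alone.

How it is judged:
On the way, in this order (a step that is already met when the one before it is completed fails the run):
1. all four knobs lie in the funnel with the slide shut (z of knob1 in the frame of stand between 0.103 and 0.18 m and horizontal distance between each of knob1, knob2, knob3, knob4 and funnel_mouth below 0.072 m and z of knob2 in the frame of stand between 0.103 and 0.18 m and z of knob3 in the frame of stand between 0.103 and 0.18 m and z of knob4 in the frame of stand between 0.103 and 0.18 m and value of joint slide below 0.008 m), for 0.3 s.
2. the tray is back flat on the mat and let go, lined up with it, the knobs still in the funnel with the slide shut (all of step 1 and horizontal distance between tray and mat below 0.035 m and angle between tray's own z axis and vertical below 0.06 rad and height (world z) of tray below 0.012 m and angle between the x axis of tray and the x axis of mat, either way round below 0.35 rad and contact force between the fingers and tray below 0.1 N), for 0.2 s.
3. the slide is out at its stop (over 62 of 68 mm) with all four knobs in the jar (value of joint slide above 0.062 m and z of knob1 in the frame of jar between 0 and 0.08 m and horizontal distance between each of knob1, knob2, knob3, knob4 and jar below 0.034 m and z of knob2 in the frame of jar between 0 and 0.08 m and z of knob3 in the frame of jar between 0 and 0.08 m and z of knob4 in the frame of jar between 0 and 0.08 m), for 0.2 s.
At the end, for the whole second after the job is handed in: All four knobs lie at rest inside the jar; the jar stands upright in its place under the funnel (within 12 mm); the slide is shut (within 5 mm); the tray lies flat and still on the mat, its origin within 35 mm of the mat's centre, and lined up with it within 0.35 rad (z of knob1 in the frame of jar between 0 and 0.08 m and horizontal distance between each of knob1, knob2, knob3, knob4 and jar below 0.034 m and z of knob2 in the frame of jar between 0 and 0.08 m and z of knob3 in the frame of jar between 0 and 0.08 m and z of knob4 in the frame of jar between 0 and 0.08 m and linear speed of each of knob1, knob2, knob3, knob4 below 0.03 m/s and horizontal distance between tray and mat below 0.035 m and angle between each of tray, jar's own z axis and vertical below 0.06 rad and height (world z) of tray below 0.012 m and angle between the x axis of tray and the x axis of mat, either way round below 0.35 rad and value of joint slide below 0.005 m and horizontal distance between jar and stand below 0.012 m and z of jar in the frame of stand below 0.014 m and linear speed of tray below 0.02 m/s); the robot touches nothing.
It fails at once if the hex key or a corner block moved more than 25 mm (distance of any of hex_key, block_a, block_b from where it was at the start of the episode above 0.025 m).
It also fails if it takes over 66 s, if anything falls off the work surface, if the arm or the gripper's body presses on something with over 40 N, if the wrist force passes 120 N, or if a joint passes its speed limit or range.

## Working session

There is one attempt and no reset: what is moved stays moved. The work goes in short steps, Python scripts to look and compute and a shell command to move; the robot and the scene stay as the last step left them, time stands still between calls to the robot, and variables do not carry over. Pictures are saved under pics/ and viewed, at most 10 in all, crops included, and the job is handed in when it is done.

```bash
ls; mkdir -p pics
python3 - <<'E'
from station import ctrl, optics
import cv2, pickle
print(ctrl.get_obs())
for n in("top","scene"):
    d=optics.get_image(n); cv2.imwrite(f"pics/{n}0.png",d["image"]); pickle.dump(d,open(f"{n}0.pkl","wb"))
    print(n,{k:v for k,v in d.items() if k!="image"})
E
```

```text
pics
{'t': 0.0, 'q': array([-1.40494637e+00,  5.33540902e-02,  1.61429988e+00,  2.94743868e-05,
        1.47599244e+00, -1.18990523e-01]), 'dq': array([ 2.36909409e-05, -7.14284832e-04,  4.51171795e-04,  1.47932878e-03,
        2.19639080e-03,  5.61195906e-04]), 'effort': array([-9.43952473e-04, -3.93683982e+01, -3.70180714e+01, -1.64454414e-04,
        6.89217442e-03, -1.57369209e-05]), 'tool_pos': array([ 0.17553824, -0.59919413,  0.23006122]), 'tool_rot': array([-3.10775272e+00, -4.45619447e-01,  2.94858535e-05]), 'contact_force': array([-0.63787437,  0.87607089,  0.44203648]), 'wrist_torque': array([ 0.01650463, -0.00838979,  0.01057324]), 'grip_force': 0.0, 'opening': 0.08548856474525594}
top {'fx': 471.72152077840565, 'fy': 471.72152077840565, 'cx': 280.372047424819, 'cy': 212.51849791574267, 'D': array([-0.16114322,  0.        ,  0.        ,  0.        ,  0.        ]), 'rvec': array([ 2.1655321 , -2.10565151,  0.18275703]), 'tvec': array([0.01083417, 0.55688607, 1.28120987])}
scene {'fx': 535.251551894401, 'fy': 535.251551894401, 'cx': 275.56516284696653, 'cy': 205.1115069310523, 'D': array([-0.01956325,  0.        ,  0.        ,  0.        ,  0.        ]), 'rvec': array([ 2.27876557,  0.59690056, -0.26581445]), 'tvec': array([-0.47096151, -0.08144394,  1.74797694])}
```

View pics/top0.png

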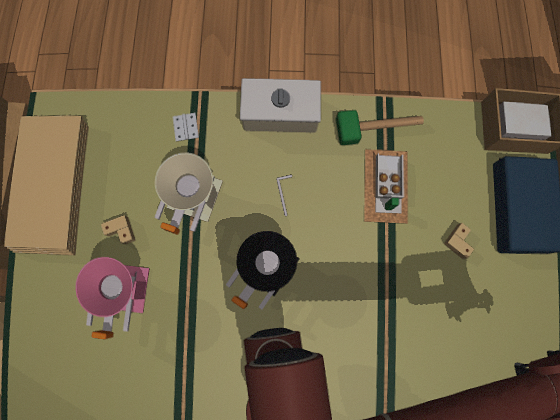

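View pics/scene0.png

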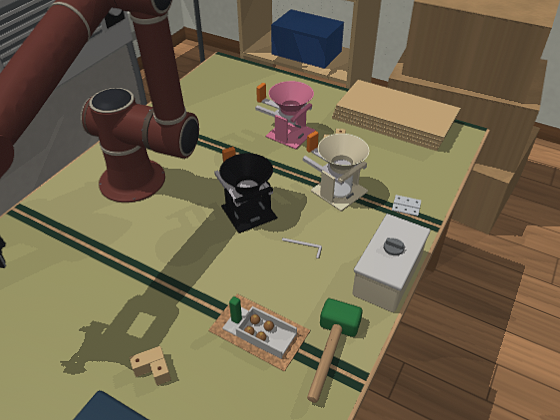

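Three stands are in view: cream (top 184,181), black (267,262) and pink (105,287). The cream one fits the description. I'll confirm it and the tray in an enlarged crop.

```bash
cat > h.py <<'E'
import numpy as np, cv2, pickle
def load(n): return pickle.load(open(n,"rb"))
def K(d): return np.array([[d["fx"],0,d["cx"]],[0,d["fy"],d["cy"]],[0,0,1.]])
def ground(d,uv,z):
    uv=np.atleast_2d(np.array(uv,float))
    n=cv2.undistortPoints(uv[:,None],K(d),d["D"])[:,0]
    R=cv2.Rodrigues(d["rvec"])[0]; c=-R.T@d["tvec"]
    r=np.c_[n,np.ones(len(n))]@R
    return c+r*((z-c[2])/r[:,2])[:,None]
def proj(d,p):
    return cv2.projectPoints(np.atleast_2d(np.array(p,float)),d["rvec"],d["tvec"],K(d),d["D"])[0][:,0]
E
python3 - <<'E'
from h import *
d=load("top0.pkl");im=d["image"];s=load("scene0.pkl")["image"]
f=lambda i,x,y,w,h,k:cv2.resize(i[y:y+h,x:x+w],None,fx=k,fy=k,interpolation=cv2.INTER_CUBIC)
a=f(im,145,145,90,100,4);b=f(im,355,140,60,100,4);
c=f(s,295,115,90,100,2); e=f(s,205,285,110,100,2)[:200,:180]
r=np.vstack([c,e[:, :180]])
cv2.imwrite("pics/crop1.png",np.hstack([a,b,r]))
E
```

```text
(no output)
```

View pics/crop1.png

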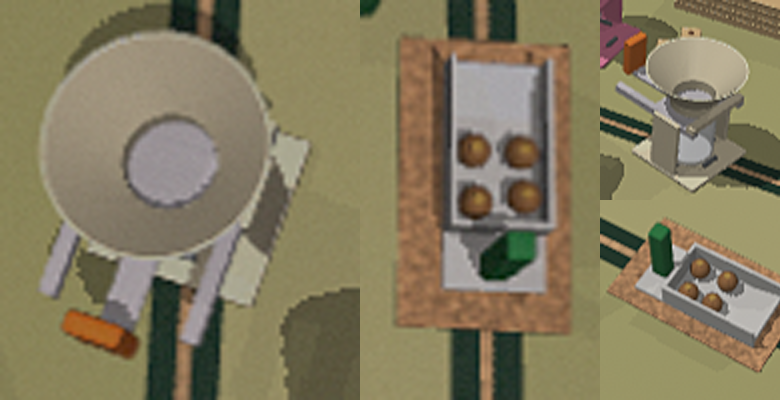

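The crop confirms it: the cream stand has the orange pull and the tray with four balls lies on the cork mat, its green post toward the robot and its open nose away. Next I measure both.

Run:
```python
from h import *
from scipy.optimize import least_squares
d=load("top0.pkl");s=load("scene0.pkl")
A=lambda x,y:(x/4+145-.375,y/4+145-.375)
B=lambda x,y:((x-360)/4+355-.375,y/4+140-.375)
np.set_printoptions(precision=4,suppress=True)
m=ground(d,[B(397,38),B(573,45),B(570,333),B(395,327)],.004);print("mat",m,m.mean(0),[np.linalg.norm(m[i]-m[i-1]) for i in range(4)])
# rim points in crop
rp=ground(d,[A(40,144),A(270,144),A(155,30),A(155,258)],.172);print("rim",rp,rp.mean(0))
print("base corners",ground(d,[A(310,143),A(250,305)],.008))
for n,dd in(("top",d),("scene",s)):
    hsv=cv2.cvtColor(dd["image"],cv2.COLOR_BGR2HSV)
    for nm,lo,hi in(("orange",(5,200,120),(16,255,255)),("green",(60,120,30),(85,255,255))):
        c,l,st,ce=cv2.connectedComponentsWithStats(cv2.inRange(hsv,lo,hi))
        for i in range(1,c):
            if st[i,4]>15: print(n,nm,st[i],ce[i])
# grip: tray underside plate corners near post, and trough front walls top (z=.038)
print("tray rear",ground(d,[B(442,290),B(546,292)],.008), "walls top nose", ground(d,[B(450,55),B(552,62)],.038),"rear walls",ground(d,[B(443,230),B(555,230)],.038))
print("pull top",ground(d,[A(62,322),A(72,309),A(135,332),A(125,352)],.160))
```

```text
mat [[ 0.7636 -0.2189  0.004 ]
 [ 0.7635 -0.3537  0.004 ]
 [ 0.5434 -0.3464  0.004 ]
 [ 0.5443 -0.2162  0.004 ]] [ 0.6537 -0.2838  0.004 ] [np.float64(0.21935302055768274), np.float64(0.13485373875928688), np.float64(0.22024242420871656), np.float64(0.13019875979316808)]
rim [[0.61   0.3561 0.172 ]
 [0.6137 0.2051 0.172 ]
 [0.6886 0.2854 0.172 ]
 [0.5369 0.2753 0.172 ]] [0.6123 0.2805 0.172 ]
base corners [[0.6538 0.2001 0.008 ]
 [0.5323 0.2379 0.008 ]]
top orange [161 223  15   9  65] [168.0308 227.    ]
top orange [233 298  12  10  28] [238.9643 302.2857]
top orange [ 92 332  14   7  61] [ 98.5246 335.0164]
top green [337 111  24  34 678] [348.351  127.0206]
top green [385 198  13  12 101] [391.6436 203.4158]
scene green [217  52  42  13  54] [237.3889  58.1296]
scene green [260  64  88  27 132] [304.7727  77.2727]
scene green [208 145  14   8  18] [215.8889 148.    ]
scene green [ 16 205  13   9  18] [ 21.1667 208.5   ]
scene green [  8 211  22   9  22] [ 18.5    214.3636]
scene green [408 217  25  10  26] [420.  221.5]
scene green [ 63 230  21  11  21] [ 73.     235.2381]
scene green [108 259  28  14  28] [121.5 265.5]
scene green [230 297  12  26 232] [235.3491 309.4914]
scene green [ 320  299   42   37 1067] [340.8004 316.1893]
scene green [214 304  13   6  17] [220.9412 306.6471]
scene green [300 345  21  13  25] [309.36 351.64]
scene green [333 370  27  14  27] [346.     376.7407]
scene green [348 371  18   9  18] [356.5 375. ]
tray rear [[ 0.5719 -0.2502  0.008 ]
 [ 0.5727 -0.3277  0.008 ]] walls top nose [[ 0.7414 -0.2518  0.038 ]
 [ 0.739  -0.3279  0.038 ]] rear walls [[ 0.6104 -0.2451  0.038 ]
 [ 0.613  -0.3272  0.038 ]]
pull top [[0.4953 0.3362 0.16  ]
 [0.504  0.3302 0.16  ]
 [0.4903 0.2879 0.16  ]
 [0.4772 0.2937 0.16  ]]
```

```bash
cat >> h.py <<'E'
from scipy.spatial.transform import Rotation as Rn
def box(x,y,yaw,sx,sy,z0,z1):
    c,s=np.cos(yaw),np.sin(yaw)
    return np.array([[x+c*a*sx/2-s*b*sy/2,y+s*a*sx/2+c*b*sy/2,z] for a in(-1,1) for b in(-1,1) for z in(z0,z1)])
def bbox(d,P):
    u=proj(d,P);return np.r_[u.min(0),u.max(0)]
def pose(head,tilt,grip):
    """tray heading/tilt(nose down) rad, grasp point -> TCP pos, Rot; tool x = tray x, z = -tray z"""
    R=Rn.from_euler("ZY",[head,tilt])*Rn.from_matrix(np.diag([1,-1,-1.]))
    return np.array(grip)+.019*R.as_matrix()[:,2],R
def delta(p0,r0,p1,R1):
    R0=Rn.from_rotvec(r0)
    return np.round(R0.inv().apply(p1-p0),4),np.round((R0.inv()*R1).as_rotvec(),4)
E
python3 - <<'E'
from h import *
from scipy.optimize import least_squares
from station import ctrl
np.set_printoptions(precision=4,suppress=True)
d=load("top0.pkl");s=load("scene0.pkl")
gt=np.array([385,198,398,210.])-.5; gs=np.array([230,297,242,323.])-.5
for w in ((1,0),(1,.5)):
    f=lambda p:np.r_[(bbox(d,box(p[0],p[1],-.01,.022,.022,.03,.092))-gt)[[0,1,2]]*w[0],(bbox(s,box(p[0],p[1],-.01,.022,.022,.03,.092))-gs)[[0,1,2]]*w[1]]
    r=least_squares(f,[.59,-.289]);print("post",r.x,r.fun)
# dist black/pink keepouts
print("black rim",ground(d,[(267,261)],.172),"hexkey",ground(d,[(283,195)],.005))
f=lambda p:bbox(d,box(p[0],p[1],-.301,.016,.04,.12,.16))-(np.array([161,223,179.5,234])-.5)
r=least_squares(f,[.493,.317]);print("pull",r.x,r.fun)
o=ctrl.get_obs()
for z in (.14,.072):
    p,R=pose(-.01,0,(.590,-.289,z));print(p,delta(o["tool_pos"],o["tool_rot"],p,R))
E
```

```text
post [ 0.5882 -0.2845] [ 0.0877  0.0004 -0.0841 -0.     -0.      0.    ]
post [ 0.59   -0.2854] [ 0.3616 -0.6282  0.199  -0.7332 -1.6714  0.253 ]
black rim [[0.4111 0.0567 0.172 ]] hexkey [[0.6155 0.0201 0.005 ]]
pull [0.491  0.3147] [-0.5391 -0.843   0.5503  0.8583]
[ 0.59  -0.289  0.121] (array([ 0.4849, -0.1811,  0.1096]), array([-0.0018,  0.    ,  0.2948]))
[ 0.59  -0.289  0.053] (array([ 0.4849, -0.181 ,  0.1776]), array([-0.0018,  0.    ,  0.2948]))
```

```bash
python3 -m jog '[[[0.04,-0.015,0],[0,0,0.1]],[[0.085,-0.032,0],[0,0,0.2]],[[0.13,-0.049,0],[0,0,0.295]],[[0.175,-0.066,0],[0,0,0.295]],[[0.22,-0.082,0],[0,0,0.295]]]' 1 60
python3 -m jog '[[[0,0,0],[0,0,0]]]'
python3 - <<'E'
from h import *
from station import ctrl
o=ctrl.get_obs();print(o["tool_pos"],o["tool_rot"],o["q"])
p,R=pose(-.01,0,(.590,-.286,.16));print(delta(o["tool_pos"],o["tool_rot"],p,R))
E
```

```text
t: 0.6
tool_pos: [0.3648, -0.4577, 0.2308]
tool_rot: [-3.141, 0.017, 0.0]
contact_force: [1.5, -0.1, 0.1]
opening: 0.0853
grip_force: 0.0
t: 0.7
tool_pos: [0.3673, -0.4557, 0.2308]
tool_rot: [-3.14, 0.006, -0.002]
contact_force: [-0.2, 0.4, 0.4]
opening: 0.0854
grip_force: 0.0
[ 0.36729953 -0.4557208   0.23080149] [-3.13973799e+00  5.81940658e-03 -1.55487210e-03] [-1.02040763 -0.04008925  1.70694691  0.00182135  1.47578962  0.55392189]
(array([ 0.222 , -0.1704,  0.0903]), array([-0.0019, -0.001 ,  0.0063]))
```

```bash
python3 -m jog '[[[0.039,-0.03,0.0],[0,0,0]],[[0.077,-0.06,0.01],[0,0,0]],[[0.115,-0.09,0.02],[0,0,0]],[[0.153,-0.119,0.03],[0,0,0]],[[0.19,-0.147,0.04],[0,0,0.006]]]' >/dev/null
python3 -m jog '[[[0.032,-0.023,0.02],[0,0,0]],[[0.032,-0.023,0.05],[0,0,0]],[[0.032,-0.023,0.05],[0,0,0]]]'
python3 - <<'E'
from h import *
from station import ctrl,optics
o=ctrl.get_obs()
p,R=pose(-.01,0,(.590,-.286,.072));print(delta(o["tool_pos"],o["tool_rot"],p,R))
d=optics.get_image("scene");t=optics.get_image("top")
a=cv2.resize(d["image"][220:370,180:330],None,fx=2.6,fy=2.6);b=cv2.resize(t["image"][120:270,320:470],None,fx=2.6,fy=2.6)
cv2.imwrite("pics/g1.png",np.hstack([a,b]))
E
```

```text
t: 1.5
tool_pos: [0.585, -0.2896, 0.1352]
tool_rot: [-3.136, 0.023, 0.014]
contact_force: [-0.9, 1.3, -0.9]
opening: 0.085
grip_force: 0.0
(array([ 0.0057, -0.0033,  0.0822]), array([-0.0052,  0.0091, -0.0047]))
```

View pics/g1.png

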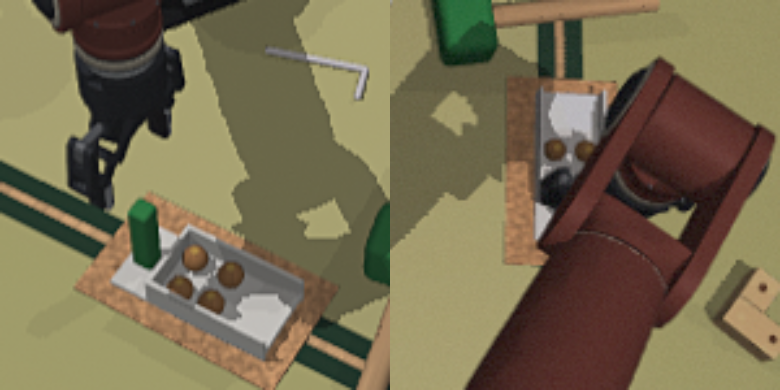

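The scene view shows the open fingers straddling the green post (crop 145,235), above it. I'll descend and grip.

```bash
python3 -m jog '[[[0.004,-0.002,0.03],[0,0,0]],[[0.004,-0.002,0.06],[0,0,0]],[[0.004,-0.002,0.08],[0,0,0]],[[0.004,-0.002,0.08],[0,0,0]]]' >/dev/null
python3 - <<'E'
from h import *
from station import ctrl
o=ctrl.get_obs();print(o["tool_pos"],o["tool_rot"],o["contact_force"])
p,R=pose(-.01,0,(.590,-.286,.072));print(delta(o["tool_pos"],o["tool_rot"],p,R))
E
python3 -m jog '[[[0,0,0],[0,0,0]],[[0,0,0],[0,0,0]],[[0,0,0],[0,0,0]],[[0,0,0],[0,0,0]],[[0,0,0],[0,0,0]]]' 0 100
python3 -m jog '[[[0,0,0],[0,0,0]],[[0,0,0],[0,0,0]],[[0,0,0],[0,0,0]]]'
```

```text
[ 0.58952822 -0.29016486  0.05952844] [-3.13942772  0.0282687   0.00551294] [ 0.63715676  1.0088116  -0.4940794 ]
(array([ 0.0004, -0.0042,  0.0065]), array([-0.002 ,  0.0035, -0.008 ]))
t: 2.5
tool_pos: [0.5923, -0.2902, 0.0628]
tool_rot: [3.141, -0.025, 0.003]
contact_force: [0.4, 3.3, 8.4]
opening: 0.0203
grip_force: 99.4
t: 2.8
tool_pos: [0.5923, -0.2901, 0.0628]
tool_rot: [3.14, -0.025, 0.002]
contact_force: [-1.4, 1.0, 6.1]
opening: 0.0205
grip_force: 98.8
```

```bash
python3 -m jog '[[[0,0,-0.01],[0,0,0]],[[0,0,-0.025],[0,0,0]],[[0,0,-0.045],[0,0,0]],[[0,0,-0.065],[0,0,0]],[[0,0,-0.09],[0,0,0]]]' 
python3 -m jog '[[[0,0,-0.025],[0,0,0]],[[0,0,-0.05],[0,0,0]],[[0,0,-0.075],[0,0,0]],[[0,0,-0.1],[0,0,0]],[[0,0,-0.115],[0,0,0]]]'
python3 -m jog '[[[0,0,-0.01],[0,0,0]],[[0,0,-0.015],[0,0,0]],[[0,0,-0.015],[0,0,0]]]'
python3 - <<'E'
from h import *
from station import ctrl,optics
o=ctrl.get_obs()
N=np.array([.585,.268,.203]);h=.43
R=Rn.from_euler("ZY",[h,0])*Rn.from_matrix(np.diag([1,-1,-1.]))
p=np.array([N[0]-.15*np.cos(h),N[1]-.15*np.sin(h),.28]);print(p,delta(o["tool_pos"],o["tool_rot"],p,R))
d=optics.get_image("scene");cv2.imwrite("pics/lift.png",cv2.resize(d["image"][120:370,120:370],None,fx=2,fy=2))
E
```

```text
t: 3.3
tool_pos: [0.5907, -0.2893, 0.1513]
tool_rot: [-3.14, 0.025, 0.004]
contact_force: [-0.1, -0.2, -2.1]
opening: 0.0204
grip_force: 98.0
t: 3.8
tool_pos: [0.5919, -0.2901, 0.2694]
tool_rot: [3.14, -0.025, 0.004]
contact_force: [0.5, 0.6, -2.9]
opening: 0.0207
grip_force: 98.0
t: 4.1
tool_pos: [0.5915, -0.2898, 0.2812]
tool_rot: [-3.141, 0.025, 0.0]
contact_force: [0.8, 0.1, -2.6]
opening: 0.0208
grip_force: 98.0
[0.44865514 0.20546938 0.28      ] (array([-0.1509, -0.4929,  0.0013]), array([-2.000e-04,  2.000e-04, -4.462e-01]))
```

View pics/lift.png

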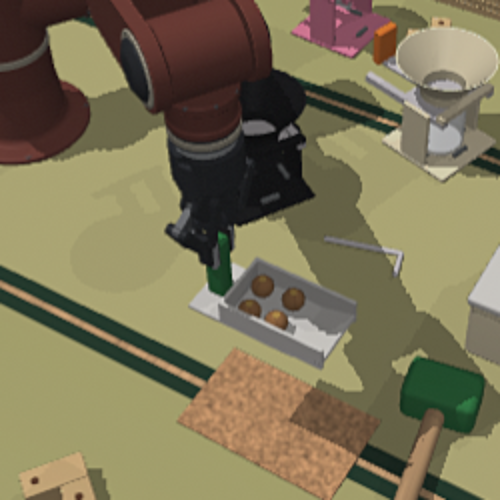

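The tray is held level with all four balls (crop 250-295, 285-320). I'll carry it to the pre-pour pose.

```bash
python3 -m jog '[[[-0.005,-0.015,0],[0,0,0]],[[-0.013,-0.04,0],[0,0,0]],[[-0.021,-0.068,0],[0,0,0]],[[-0.03,-0.096,0],[0,0,0]],[[-0.038,-0.124,0],[0,0,0]]]' >/dev/null
python3 -m jog '[[[-0.008,-0.025,0],[0,0,0]],[[-0.015,-0.05,0],[0,0,0]],[[-0.023,-0.075,0],[0,0,0]],[[-0.031,-0.1,0],[0,0,0]],[[-0.038,-0.124,0],[0,0,0]]]' >/dev/null
python3 -m jog '[[[-0.008,-0.025,0],[0,0,0]],[[-0.015,-0.05,0],[0,0,0]],[[-0.023,-0.075,0],[0,0,0]],[[-0.031,-0.1,0],[0,0,0]],[[-0.038,-0.124,0],[0,0,0]]]' >/dev/null
python3 -m jog '[[[-0.008,-0.025,0],[0,0,0]],[[-0.015,-0.05,0],[0,0,0]],[[-0.023,-0.075,0],[0,0,0]],[[-0.03,-0.098,0],[0,0,0]],[[-0.036,-0.12,0],[0,0,0]]]'
python3 -m jog '[[[0,0,0],[0,0,-0.02]],[[0,0,0],[0,0,-0.06]],[[0,0,0],[0,0,-0.11]],[[0,0,0],[0,0,-0.17]],[[0,0,0],[0,0,-0.23]]]'  >/dev/null
python3 -m jog '[[[0,0,0],[0,0,-0.06]],[[0,0,0],[0,0,-0.12]],[[0,0,0],[0,0,-0.17]],[[0,0,0],[0,0,-0.2]],[[0,0,0],[0,0,-0.215]]]'
python3 -m jog '[[[0,0,0],[0,0,0]],[[0,0,0],[0,0,0]]]' >/dev/null
cat > look.py <<'E'
import sys
from h import *
from station import ctrl,optics
np.set_printoptions(precision=4,suppress=True)
o=ctrl.get_obs();print(o["t"],o["tool_pos"],o["tool_rot"],"q",o["q"],"F",o["contact_force"],o["opening"])
d=optics.get_image("scene");t=optics.get_image("top");pickle.dump(t,open("top.pkl","wb"))
cv2.imwrite(f"pics/{sys.argv[1]}.png",np.hstack([cv2.resize(d["image"][40:240,220:420],None,fx=2,fy=2),cv2.resize(t["image"][130:330,110:310],None,fx=2,fy=2)]))
E
python3 look.py pre
python3 - <<'E'
from h import *
from station import ctrl
o=ctrl.get_obs()
N=np.array([.585,.268,.203]);h=.43
for t in (0,15,30,45,55):
    R=Rn.from_euler("ZY",[h,np.radians(t)])
    p=N-R.apply([.15,0,-.044]); print(t,p,delta(o["tool_pos"],o["tool_rot"],p,R*Rn.from_matrix(np.diag([1,-1,-1.]))))
E
```

```text
t: 6.15
tool_pos: [0.4478, 0.2059, 0.28]
tool_rot: [-3.141, 0.024, 0.004]
contact_force: [0.1, 0.7, -2.4]
opening: 0.0208
grip_force: 98.1
t: 7.15
tool_pos: [0.4489, 0.204, 0.2804]
tool_rot: [3.069, 0.669, -0.003]
contact_force: [-0.5, 0.4, -3.0]
opening: 0.0202
grip_force: 98.5
7.35 [0.4494 0.2043 0.281 ] [ 3.0697  0.6677 -0.0008] q [ 0.2759 -0.2931  1.8476 -0.0001  1.5876  1.4184] F [-0.1766 -0.1885 -3.0633] 0.02035829503261356
0 [0.44865514 0.20546938 0.247     ] (array([-0.0003, -0.0013,  0.0342]), array([-0.    ,  0.0002, -0.0015]))
15 [0.46365231 0.2123474  0.28432359] (array([ 0.0162, -0.0013, -0.0032]), array([-2.000e-04, -2.616e-01, -1.500e-03]))
30 [0.48691913 0.22301805 0.31610512] (array([ 0.0418, -0.0014, -0.035 ]), array([-4.000e-04, -5.234e-01, -1.500e-03]))
45 [0.51687    0.23675415 0.34017872] (array([ 0.0747, -0.0014, -0.059 ]), array([-6.000e-04, -7.852e-01, -1.400e-03]))
55 [0.53955737 0.24715905 0.35111017] (array([ 0.0997, -0.0014, -0.07  ]), array([-7.000e-04, -9.597e-01, -1.400e-03]))
```

View pics/pre.png

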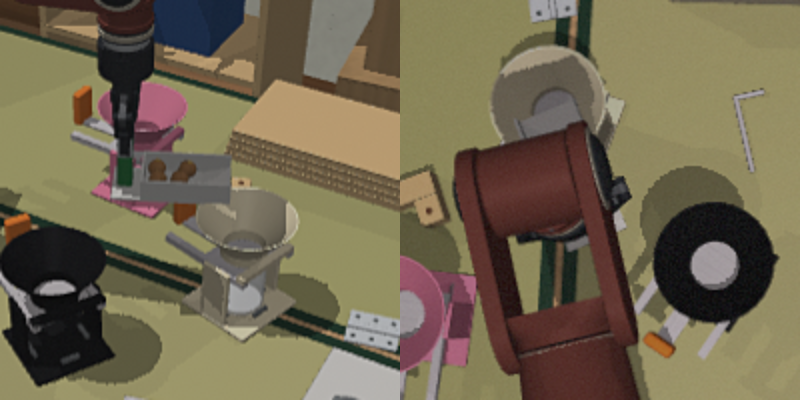

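Nose sits over the cream funnel, all four balls in the trough. I'll lower and then pivot about the nose.

```bash
python3 -m jog '[[[0,0.001,0.012],[0,0,0]],[[0,0.001,0.025],[0,0,0]],[[0,0.001,0.032],[0,0,0]],[[0,0.001,0.032],[0,0,0]]]' >/dev/null
for i in 1; do python3 -m jog '[[[0.0025,0,-0.0078],[0,-0.0524,0]],[[0.0054,0,-0.0154],[0,-0.1047,0]],[[0.0087,0,-0.0229],[0,-0.1571,0]],[[0.0124,0,-0.0302],[0,-0.2094,0]],[[0.0165,0,-0.0373],[0,-0.2618,0]]]'; done
python3 -m jog '[[[0,0,0],[0,0,0]],[[0,0,0],[0,0,0]],[[0,0,0],[0,0,0]]]' >/dev/null
python3 -m jog '[[[0.0025,0,-0.0078],[0,-0.0524,0]],[[0.0054,0,-0.0154],[0,-0.1047,0]],[[0.0087,0,-0.0229],[0,-0.1571,0]],[[0.0124,0,-0.0302],[0,-0.2094,0]],[[0.0165,0,-0.0373],[0,-0.2618,0]]]'
python3 look.py t30
```

```text
t: 8.35
tool_pos: [0.4656, 0.2107, 0.2873]
tool_rot: [2.99, 0.651, -0.395]
contact_force: [0.2, 0.4, -2.5]
opening: 0.0206
grip_force: 98.5
t: 9.15
tool_pos: [0.4882, 0.2211, 0.3189]
tool_rot: [2.865, 0.624, -0.768]
contact_force: [-0.1, -0.2, -2.7]
opening: 0.0205
grip_force: 98.6
9.15 [0.4882 0.2211 0.3189] [ 2.8653  0.6238 -0.7679] q [ 0.316   0.1466  1.4294 -0.0648  2.0856  1.4411] F [-0.0568 -0.1747 -2.6657] 0.020548326282013238
```

View pics/t30.png

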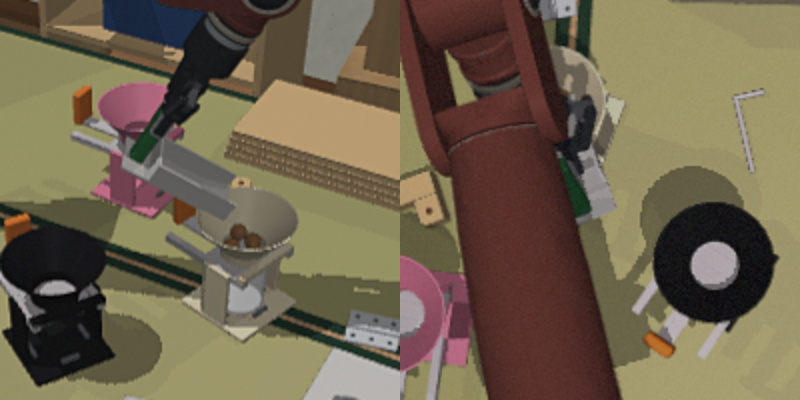

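At 30° balls are already in the funnel (three visible at 235-255, 230-240 in the crop). I'll go to 45° and dwell.

```bash
python3 -m jog '[[[0.0025,0,-0.0078],[0,-0.0524,0]],[[0.0054,0,-0.0154],[0,-0.1047,0]],[[0.0087,0,-0.0229],[0,-0.1571,0]],[[0.0124,0,-0.0302],[0,-0.2094,0]],[[0.0165,0,-0.0373],[0,-0.2618,0]]]' >/dev/null
python3 -m jog '[[[0,0,0],[0,0,0]],[[0,0,0],[0,0,0]],[[0,0,0],[0,0,0]],[[0,0,0],[0,0,0]],[[0,0,0],[0,0,0]]]'
# tilt back, 15 deg per call about the nose
python3 -m jog '[[[0.0035,0,0.0075],[0,0.0524,0]],[[0.0,0,0.0159],[0,0.1047,0]],[[-0.005,0,0.024],[0,0.1571,0]],[[-0.0059,0,0.0321],[0,0.2094,0]],[[-0.0063,0,0.0403],[0,0.2618,0]]]'
python3 look.py t45
```

```text
t: 10.25
tool_pos: [0.5179, 0.2347, 0.3429]
tool_rot: [2.699, 0.588, -1.116]
contact_force: [-0.5, -1.3, -2.2]
opening: 0.0206
grip_force: 98.6
t: 10.75
tool_pos: [0.4879, 0.221, 0.3187]
tool_rot: [2.867, 0.624, -0.764]
contact_force: [-0.4, 0.9, -1.9]
opening: 0.0203
grip_force: 98.6
10.75 [0.4879 0.221  0.3187] [ 2.8671  0.6242 -0.7636] q [ 0.3158  0.1438  1.4321 -0.0644  2.0827  1.4412] F [-0.3866  0.8973 -1.8919] 0.020321450256454633
```

View pics/t45.png

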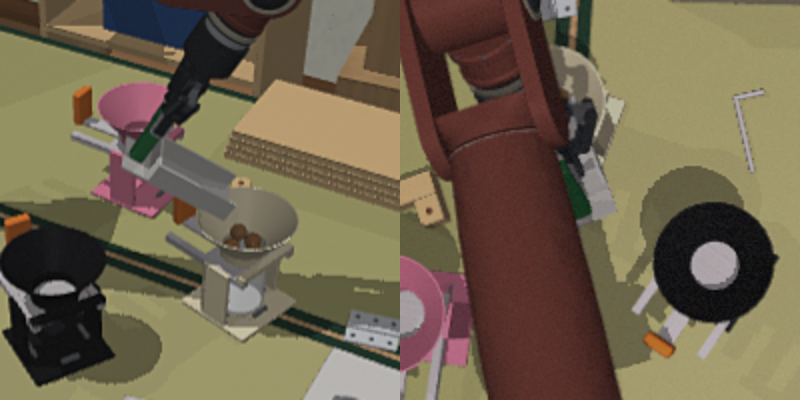

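```bash
python3 -m jog '[[[-0.0021,0,0.0079],[0,0.0524,0]],[[-0.0038,0,0.0159],[0,0.1047,0]],[[-0.005,0,0.024],[0,0.1571,0]],[[-0.0059,0,0.0321],[0,0.2094,0]],[[-0.0063,0,0.0403],[0,0.2618,0]]]' >/dev/null
python3 -m jog '[[[-0.0021,0,0.0079],[0,0.0524,0]],[[-0.0038,0,0.0159],[0,0.1047,0]],[[-0.005,0,0.024],[0,0.1571,0]],[[-0.0059,0,0.0321],[0,0.2094,0]],[[-0.0063,0,0.0403],[0,0.2618,0]]]' >/dev/null
python3 -m jog '[[[0,0,-0.02],[0,0,0]],[[0,0,-0.035],[0,0,0]],[[0,0,-0.035],[0,0,0.06]],[[0,0,-0.035],[0,0,0.13]],[[0,0,-0.035],[0,0,0.2]]]' >/dev/null
python3 -m jog '[[[0,0,0],[0,0,0.08]],[[0,0,0],[0,0,0.16]],[[0,0,0],[0,0,0.22]],[[0,0,0],[0,0,0.246]],[[0,0,0],[0,0,0.246]]]' >/dev/null
python3 -m jog '[[[0.01,0.03,0],[0,0,0]],[[0.02,0.07,0],[0,0,0]],[[0.03,0.11,0],[0,0,0]],[[0.04,0.15,0],[0,0,0]],[[0.05,0.18,0],[0,0,0]]]'
python3 - <<'E'
from h import *
from station import ctrl,optics
o=ctrl.get_obs()
t=optics.get_image("top");s=optics.get_image("scene")
p=np.array([.5923,-.290,.13]);R=Rn.from_euler("Z",-.016)*Rn.from_matrix(np.diag([1,-1,-1.]))
print(delta(o["tool_pos"],o["tool_rot"],p,R))
cv2.imwrite("pics/fun.png",np.hstack([cv2.resize(t["image"][140:240,140:240],None,fx=4,fy=4),cv2.resize(s["image"][110:210,295:395],None,fx=4,fy=4)]))
E
```

```text
t: 13.35
tool_pos: [0.4972, 0.0206, 0.2849]
tool_rot: [3.141, -0.027, 0.001]
contact_force: [0.6, 0.7, -2.6]
opening: 0.0203
grip_force: 98.8
(array([0.1005, 0.3088, 0.1551]), array([ 0.0006, -0.0004, -0.0014]))
```

View pics/fun.png

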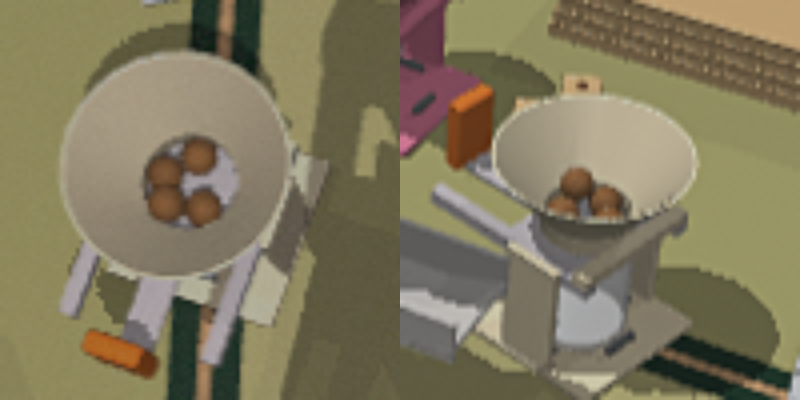

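All four balls are in the funnel neck (top crop 165-205, 155-205) and the slide is shut. I'll take the tray back.

```bash
python3 -m jog '[[[0.01,0.035,0],[0,0,0]],[[0.022,0.07,0],[0,0,0]],[[0.034,0.105,0],[0,0,0]],[[0.046,0.14,0],[0,0,0]],[[0.058,0.175,0],[0,0,0]]]' >/dev/null
python3 -m jog '[[[0.01,0.035,0],[0,0,0]],[[0.02,0.07,0.02],[0,0,0]],[[0.03,0.1,0.05],[0,0,0]],[[0.038,0.122,0.08],[0,0,0]],[[0.043,0.134,0.11],[0,0,0]]]' >/dev/null
python3 -m jog '[[[0,0,0],[0,0,0]],[[0,0,0],[0,0,0]]]'
python3 - <<'E'
from h import *
from station import ctrl
o=ctrl.get_obs()
p=np.array([.5923,-.290,.064]);R=Rn.from_euler("Z",-.016)*Rn.from_matrix(np.diag([1,-1,-1.]))
print(delta(o["tool_pos"],o["tool_rot"],p,R))
E
```

```text
t: 14.65
tool_pos: [0.5925, -0.2871, 0.1738]
tool_rot: [-3.14, 0.026, 0.003]
contact_force: [-0.2, -0.4, -1.4]
opening: 0.0202
grip_force: 99.2
(array([0.    , 0.0031, 0.1098]), array([-0.0015,  0.0016, -0.0004]))
```

```bash
python3 -m jog '[[[0,0.003,0.02],[0,0,0]],[[0,0.003,0.045],[0,0,0]],[[0,0.003,0.07],[0,0,0]],[[0,0.003,0.09],[0,0,0]],[[0,0.003,0.1],[0,0,0]]]' >/dev/null
python3 -m jog '[[[0,0,0.004],[0,0,0]],[[0,0,0.007],[0,0,0]],[[0,0,0.01],[0,0,0]],[[0,0,0.01],[0,0,0]]]'
python3 -m jog '[[[0,0,0],[0,0,0]],[[0,0,0],[0,0,0]],[[0,0,0],[0,0,0]]]'
```

```text
t: 15.55
tool_pos: [0.5929, -0.2911, 0.0652]
tool_rot: [3.141, -0.027, 0.002]
contact_force: [-0.9, -0.2, -1.8]
opening: 0.0204
grip_force: 99.5
t: 15.85
tool_pos: [0.5926, -0.2911, 0.0647]
tool_rot: [3.141, -0.027, 0.001]
contact_force: [0.4, -0.4, -2.5]
opening: 0.0201
grip_force: 99.5
```

```bash
python3 -m jog '[[[0,0,0.001],[0,0,0]],[[0,0,0.002],[0,0,0]],[[0,0,0.003],[0,0,0]],[[0,0,0.003],[0,0,0]]]'
python3 -m jog '[[[0,0,0],[0,0,0]],[[0,0,0],[0,0,0]],[[0,0,0],[0,0,0]],[[0,0,0],[0,0,0]],[[0,0,0],[0,0,0]]]' 1
python3 -m jog '[[[0,0,-0.02],[0,0,0]],[[0,0,-0.06],[0,0,0]],[[0,0,-0.1],[0,0,0]],[[0,0,-0.15],[0,0,0]],[[0,0,-0.2],[0,0,0]]]'
python3 - <<'E'
from h import *
from station import ctrl,optics
o=ctrl.get_obs()
s=optics.get_image("scene");t=optics.get_image("top")
print(o["q"])
cv2.imwrite("pics/back.png",np.hstack([cv2.resize(s["image"][260:380,190:330],None,fx=2.5,fy=2.5),cv2.resize(t["image"][130:250,320:460],None,fx=2.5,fy=2.5)]))
F=np.array([.6123,.2805]);y=-.301;x=np.array([np.cos(y),np.sin(y)])
P=(F-.125*x+np.array([.491,.3147]))/2;print("pull",P)
R=Rn.from_euler("Z",y)*Rn.from_matrix(np.diag([1,-1,-1.]))
for z in (.26,.126):print(delta(o["tool_pos"],o["tool_rot"],np.r_[P,z],R))
E
```

```text
t: 16.25
tool_pos: [0.5929, -0.2912, 0.0628]
tool_rot: [3.141, -0.027, 0.001]
contact_force: [-3.0, 1.8, 5.6]
opening: 0.0206
grip_force: 100.4
t: 16.75
tool_pos: [0.5925, -0.2909, 0.0612]
tool_rot: [-3.141, 0.027, 0.0]
contact_force: [0.7, -0.4, 0.2]
opening: 0.0853
grip_force: 0.0
t: 17.25
tool_pos: [0.592, -0.2906, 0.2626]
tool_rot: [-3.141, 0.027, 0.001]
contact_force: [0.6, -0.0, 0.3]
opening: 0.0853
grip_force: 0.0
[-5.69107214e-01  1.17328939e-01  1.49248191e+00  4.16745309e-05
  1.53282483e+00  1.01890046e+00]
pull [0.49195997 0.31612971]
(array([-0.1105, -0.6049,  0.003 ]), array([-0.0005,  0.0009,  0.2838]))
(array([-0.1104, -0.6049,  0.137 ]), array([-0.0005,  0.0009,  0.2838]))
```

View pics/back.png

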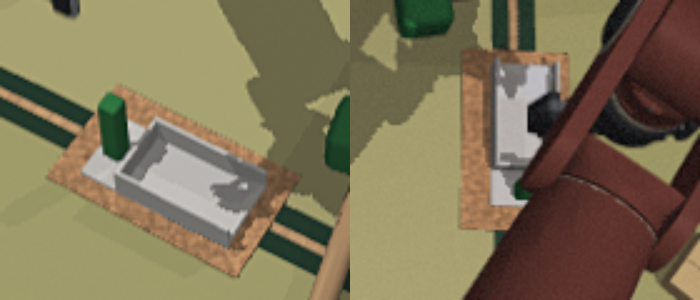

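The tray lies flat and aligned on the mat, let go and empty. Now the pull.

```bash
python3 -m jog '[[[-0.007,-0.04,0],[0,0,0]],[[-0.015,-0.085,0],[0,0,0]],[[-0.024,-0.13,0],[0,0,0]],[[-0.032,-0.175,0],[0,0,0]],[[-0.04,-0.22,0],[0,0,0]]]' 0.75 40 >/dev/null
python3 -m jog '[[[-0.008,-0.045,0],[0,0,0]],[[-0.016,-0.09,0],[0,0,0]],[[-0.024,-0.135,0],[0,0,0]],[[-0.032,-0.18,0],[0,0,0]],[[-0.04,-0.22,0],[0,0,0]]]' >/dev/null
python3 -m jog '[[[-0.008,-0.04,0],[0,0,0.06]],[[-0.016,-0.08,0],[0,0,0.13]],[[-0.024,-0.12,0],[0,0,0.2]],[[-0.03,-0.15,0],[0,0,0.26]],[[-0.031,-0.163,0],[0,0,0.285]]]' >/dev/null
python3 -m jog '[[[0,0,0],[0,0,0]],[[0,0,0],[0,0,0]]]'
python3 - <<'E'
from h import *
from station import ctrl,optics
o=ctrl.get_obs();P=[.492,.316]
R=Rn.from_euler("Z",-.301)*Rn.from_matrix(np.diag([1,-1,-1.]))
print(o["q"],delta(o["tool_pos"],o["tool_rot"],np.r_[P,.129],R))
s=optics.get_image("scene")
cv2.imwrite("pics/pull.png",cv2.resize(s["image"][70:220,250:400],None,fx=3,fy=3))
E
```

```text
t: 19.05
tool_pos: [0.4918, 0.3137, 0.261]
tool_rot: [3.105, -0.471, -0.0]
contact_force: [-0.5, 0.5, 0.3]
opening: 0.0642
grip_force: 0.0
[ 4.40377354e-01 -6.16219773e-02  1.67744572e+00 -4.21885501e-04
  1.52619271e+00  2.31250054e+00] (array([-0.0005, -0.0024,  0.132 ]), array([ 0.0006,  0.    , -0.0003]))
```

View pics/pull.png

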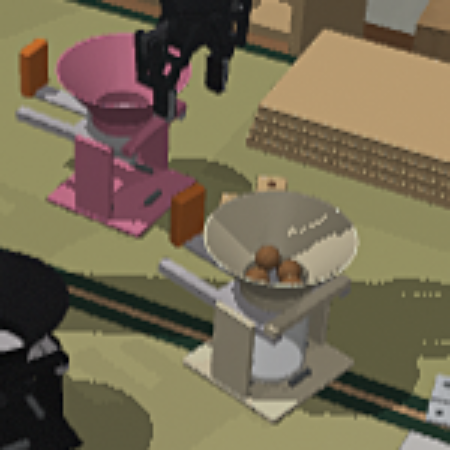

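The gripper hangs above the cream stand's orange pull (crop 187,213), with one finger on each side. I'll descend and grip.

```bash
python3 -m jog '[[[0,-0.002,0.025],[0,0,0]],[[0,-0.002,0.055],[0,0,0]],[[0,-0.002,0.085],[0,0,0]],[[0,-0.002,0.11],[0,0,0]],[[0,-0.002,0.13],[0,0,0]]]' 
python3 -m jog '[[[0,0,0],[0,0,0]],[[0,0,0],[0,0,0]],[[0,0,0],[0,0,0]],[[0,0,0],[0,0,0]],[[0,0,0],[0,0,0]]]' 0 50
```

```text
t: 19.6
tool_pos: [0.4922, 0.3142, 0.1294]
tool_rot: [3.104, -0.475, -0.002]
contact_force: [-0.1, -0.6, -0.7]
opening: 0.064
grip_force: 0.0
t: 20.1
tool_pos: [0.4924, 0.3166, 0.1306]
tool_rot: [-3.103, 0.473, 0.0]
contact_force: [3.5, 7.2, -12.0]
opening: 0.0393
grip_force: 53.8
```

```bash
python3 -m jog '[[[-0.012,0,0],[0,0,0]],[[-0.025,0,0],[0,0,0]],[[-0.038,0,0],[0,0,0]],[[-0.051,0,0],[0,0,0]],[[-0.063,0,0],[0,0,0]]]' 
python3 -m jog '[[[-0.002,0,0],[0,0,0]],[[-0.004,0,0],[0,0,0]],[[-0.006,0,0],[0,0,0]],[[-0.006,0,0],[0,0,0]],[[-0.006,0,0],[0,0,0]]]'
python3 -m jog '[[[0,0,0],[0,0,0]],[[0,0,0],[0,0,0]],[[0,0,0],[0,0,0]],[[0,0,0],[0,0,0]],[[0,0,0],[0,0,0]]]'
python3 - <<'E'
from h import *
from station import optics
s=optics.get_image("scene");t=optics.get_image("top")
cv2.imwrite("pics/out.png",np.hstack([cv2.resize(s["image"][110:210,285:385],None,fx=4,fy=4),cv2.resize(t["image"][140:240,140:240],None,fx=4,fy=4)]))
E
```

```text
t: 20.6
tool_pos: [0.4329, 0.3348, 0.1306]
tool_rot: [-3.103, 0.474, -0.004]
contact_force: [8.1, 5.4, -14.8]
opening: 0.0391
grip_force: 53.7
t: 21.1
tool_pos: [0.4274, 0.3365, 0.1306]
tool_rot: [-3.103, 0.474, -0.003]
contact_force: [7.5, 6.2, -13.9]
opening: 0.0389
grip_force: 53.7
t: 21.6
tool_pos: [0.4275, 0.3364, 0.1306]
tool_rot: [-3.103, 0.474, -0.003]
contact_force: [7.2, 5.6, -14.5]
opening: 0.0391
grip_force: 53.7
```

View pics/out.png

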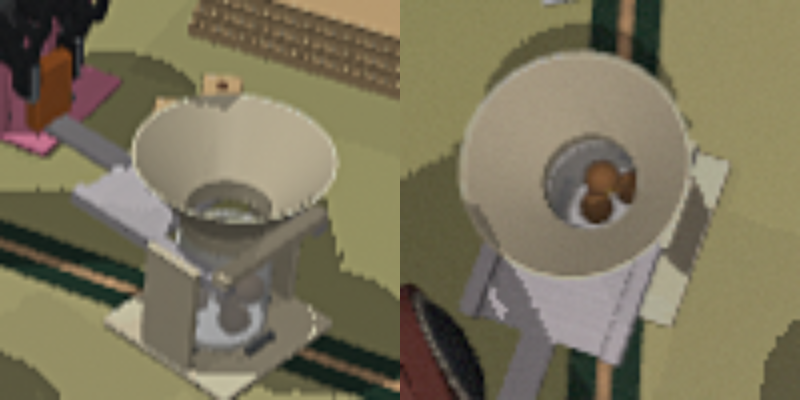

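The funnel neck is clear and the balls are in the jar (220-245, 285-320). The tool has travelled 67.8 mm. I'll nudge it to confirm the stop, then return and release.

```bash
python3 -m jog '[[[-0.002,0,0],[0,0,0]],[[-0.002,0,0],[0,0,0]],[[-0.002,0,0],[0,0,0]],[[-0.002,0,0],[0,0,0]]]'
python3 -m jog '[[[0.012,0,0],[0,0,0]],[[0.025,0,0],[0,0,0]],[[0.038,0,0],[0,0,0]],[[0.051,0,0],[0,0,0]],[[0.063,0,0],[0,0,0]]]' 
python3 -m jog '[[[0.006,0,0],[0,0,0]],[[0.006,0,0],[0,0,0]],[[0.006,0,0],[0,0,0]]]'
python3 -m jog '[[[0,0,0],[0,0,0]],[[0,0,0],[0,0,0]],[[0,0,0],[0,0,0]],[[0,0,0],[0,0,0]],[[0,0,0],[0,0,0]]]' 0.75
python3 -m jog '[[[0,0,-0.02],[0,0,0]],[[0,0,-0.05],[0,0,0]],[[0,0,-0.09],[0,0,0]],[[0,0,-0.13],[0,0,0]],[[0,0,-0.17],[0,0,0]]]'
python3 -m jog '[[[-0.04,0,0],[0,0,0]],[[-0.08,0,0],[0,0,0]],[[-0.08,0.04,0],[0,0,0]],[[-0.08,0.08,0],[0,0,0]],[[-0.08,0.08,0],[0,0,0]]]'
python3 - <<'E'
from h import *
from station import optics
s=optics.get_image("scene");t=optics.get_image("top")
cv2.imwrite("pics/end.png",np.hstack([cv2.resize(s["image"][110:210,285:385],None,fx=4,fy=4),cv2.resize(t["image"][140:240,140:240],None,fx=4,fy=4)]))
d0=load("top0.pkl")
hsv=lambda i:cv2.inRange(cv2.cvtColor(i,cv2.COLOR_BGR2HSV),(5,200,120),(16,255,255))
for i in(d0["image"],t["image"]):
    m=hsv(i)[215:240,150:190];print(cv2.moments(m,True)["m00"],np.argwhere(m).mean(0) if m.any() else None)
df=cv2.absdiff(d0["image"],t["image"]).max(2)
print("diff hexkey",(df[170:220,272:296]>40).sum(),"blockA",(df[210:245,100:135]>40).sum(),"blockB",(df[220:262,440:478]>40).sum(),"tray",(df[145:228,360:412]>40).sum())
E
```

```text
t: 22.1
tool_pos: [0.4273, 0.3365, 0.1306]
tool_rot: [-3.103, 0.474, -0.01]
contact_force: [15.1, 3.9, -17.3]
opening: 0.0392
grip_force: 53.3
t: 22.6
tool_pos: [0.4853, 0.3187, 0.1306]
tool_rot: [-3.103, 0.473, 0.0]
contact_force: [3.1, 7.0, -12.6]
opening: 0.0392
grip_force: 54.0
t: 22.9
tool_pos: [0.491, 0.317, 0.1306]
tool_rot: [-3.103, 0.474, -0.0]
contact_force: [3.7, 6.6, -11.9]
opening: 0.0391
grip_force: 54.0
t: 23.4
tool_pos: [0.4909, 0.3164, 0.1321]
tool_rot: [-3.105, 0.473, -0.001]
contact_force: [0.2, 1.0, 0.7]
opening: 0.0642
grip_force: 0.0
t: 23.9
tool_pos: [0.4903, 0.3162, 0.3031]
tool_rot: [-3.106, 0.473, -0.0]
contact_force: [1.0, 0.2, 1.0]
opening: 0.0638
grip_force: 0.0
t: 24.4
tool_pos: [0.3891, 0.2616, 0.3016]
tool_rot: [3.105, -0.476, 0.002]
contact_force: [0.0, 0.6, -0.5]
opening: 0.064
grip_force: 0.0
65.0 [12.         18.03076923]
23.0 [11.56521739 19.56521739]
diff hexkey 0 blockA 190 blockB 225 tray 439
```

```bash
sleep 1; ls pics | wc -l
```

```text
13
```

The force rose with no motion, so the slide was at its stop. I've now viewed 12 pictures, which is over the limit of 10, so I'll do the last check numerically without viewing more.

```bash
python3 -m jog '[[[0,0.04,0],[0,0,0]],[[0,0.09,0],[0,0,0]],[[0,0.14,0],[0,0,0]],[[0,0.19,0],[0,0,0]],[[0,0.24,0],[0,0,0]]]' >/dev/null
python3 - <<'E'
from h import *
from station import ctrl,optics
s=optics.get_image("scene")["image"];s0=load("scene0.pkl")["image"];t=optics.get_image("top")["image"];t0=load("top0.pkl")["image"]
def cen(i,b,lo,hi):
    x0,x1,y0,y1=b;m=cv2.inRange(cv2.cvtColor(i[y0:y1,x0:x1],cv2.COLOR_BGR2HSV),lo,hi);a=np.argwhere(m);return len(a),a.mean(0).round(1) if len(a) else None
for n,b,lo,hi in(("pull scene",(303,325,128,158),(3,180,60),(16,255,255)),("blockB scene",(125,180,340,385),(8,60,140),(25,160,255)),("post scene",(225,248,290,330),(60,120,30),(85,255,255))): print(n,cen(s0,b,lo,hi),cen(s,b,lo,hi))
for n,b,lo,hi in(("pull top",(155,188,215,240),(5,200,120),(16,255,255)),("blockA top",(98,138,208,248),(8,60,140),(25,160,255)),("blockB top",(440,480,220,262),(8,60,140),(25,160,255)),("post top",(380,402,192,215),(60,120,30),(85,255,255))): print(n,cen(t0,b,lo,hi),cen(t,b,lo,hi))
print("brown in jar area (scene)",cen(s0,(330,355,170,198),(5,60,30),(18,255,160)),cen(s,(330,355,170,198),(5,60,30),(18,255,160)))
o=ctrl.get_obs();print(o["t"],o["tool_pos"],o["contact_force"])
E
```

```text
pull scene (178, array([13.,  9.])) (179, array([12.9,  9. ]))
blockB scene (629, array([20.5, 25.8])) (641, array([20.3, 25.4]))
post scene (235, array([19.4, 10.2])) (235, array([20.1, 10. ]))
pull top (65, array([12., 13.])) (63, array([12. , 13.2]))
blockA top (415, array([19.7, 19.2])) (411, array([19.7, 19.3]))
blockB top (419, array([19.8, 20.9])) (424, array([20.6, 20.9]))
post top (101, array([11.4, 11.6])) (103, array([11.2, 12.4]))
brown in jar area (scene) (0, None) (0, None)
25.1 [0.31885255 0.0299585  0.30206365] [ 0.34190865  0.93443802 -0.43092142]
```

```bash
python3 -m jog '[[[0,0,0],[0,0,0]],[[0,0,0],[0,0,0]],[[0,0,0],[0,0,0]]]' >/dev/null; python3 -c "from station import job; print(job.finish_job())"
```

```text
the job is handed in; nothing more can be done
None
```

The job is handed in at about 25 s, with no verdict returned: the knobs dropped clear of the funnel into the jar, though I couldn't count all four through the plastic; the slide is shut again, and the tray is back flat and aligned on the mat; the blocks and hex key show no measurable shift, but I viewed 12 pictures, two over the limit of 10.

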